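# Hang the magnifier at its station and hold the ball tray under it

## Task

Hook the hanging magnifier onto the horizontal rail about 10 cm to either side of the black band, slide it along the rail, without unhooking it, until its hook sits on the band, and let go of it. Then lift the sample tray by its upright handle and carry it without tipping, so that the ball stays in its pocket, and hold it level and still, touching nothing, with the ball centred under the lens, about 3 cm below the glass. Finish while still holding the tray up there; leave the other things on the bench alone.

Things in the scene. Friction and masses are not known exactly. Their poses are not given: they have to be found in the camera images.
- rail_mid (a point): Middle, on the axis, of a fixed level steel bar, 12 mm diameter, 680 mm long, axis 250 mm above the bench, on posts 320 mm either side of this point (feet 50 mm, clamp blocks 26 mm). Its y runs along the bar, z up, x level, away from the robot. The bar may be turned up to 12 degrees about the vertical.
- band_mid (a point): Middle, on the bar's axis, of the black band on the rail: a mark 40 mm long along the bar, flush with it (no step), so nothing catches on it. Same axes as rail_mid.
- mag_tab (a point): Grip point of the magnifier's tab: an upright aluminium plate 28 (x) x 14 (y) x 40 mm high at the very top; this point is 17 mm below its top, 141 mm above the underside. Pinch it across its 14 mm (along y). z up, x towards the hook's open side. The magnifier is loose, 158 mm tall, 80 to 145 g; it starts standing on its lens ring, open side roughly away from the robot.
- mag_seat (a point): Where the rail's axis lies in the hook once hung: 104 mm above the underside, over the lens centre, 37 mm below and 2 mm to -x of mag_tab. Hook 14 mm wide (y), open to +x only: stem face 10 mm to -x, flat crown 6 mm above, lip 10 mm to +x reaching 10 mm below this point. Hold it 16 mm or more (best 30) above hung height, move along its +x until the rail is under the crown, lower.
- mag_lens (a point): Centre of the underside of the magnifier's lens ring: a black ring 58 mm outer diameter, 10 mm high, with a glass 44 mm across. z up when it stands or hangs. Once hung its underside is about 146 mm above the bench. Body axes as mag_tab.
- magnifier: The whole magnifier; origin and axes as mag_lens. The stem goes down from the crown on the -x side, steps outward from -16 to -28 mm at 70 mm above the underside, and ends on the lens ring; from the lip down to the ring the +x side is open.
- tray_handle (a point): Grip point of the tray's handle: an upright black tab 36 mm (x) by 12 mm (y), from 5 to 55 mm above the tray's underside; this point is 40 mm above the underside. Pinch it across its 12 mm (along its y axis). z up, x towards the ball. The tray with its ball balances about the handle and weighs 0.24 to 0.36 kg.
- tray_pocket (a point): Where the ball's centre is when in the middle of its pocket: 115 mm from the handle along the tray's +x, 17 mm above the tray's underside (23 mm lower than tray_handle). The pocket is a ring 31 mm outer, 22 mm inner diameter, only 3.5 mm high: the ball can shift 2 to 3 mm and rolls out if the tray is tipped to about 45 degrees.
- tray: The loose sample tray: aluminium plate 215 x 40 x 5 mm, from 75 mm behind the handle (-x, where a dark steel balance weight stands 18.5 mm high) to 140 mm ahead of it (+x, the ball's end). Origin on the underside below the handle, axes as tray_handle. Starts flat on the bench, ball end roughly away from the robot.
- ball_center (a point): Centre of the loose white ceramic ball, 24 mm diameter, 28 g, which lies in the tray's pocket. Its axes mean nothing.
- rail: The fixed rail with its posts; origin on the bench 250 mm below rail_mid, same axes.
- dish: A small glass dish, 60 mm across, 16 mm high, loose, a bystander; origin at the centre of its underside.
- stopper: A rubber stopper, 34 mm across, 30 mm high, loose, a bystander; origin at the centre of its underside.
- spatula: A spatula 150 mm long with wooden handle and steel blade, lying flat beyond the rail, loose, a bystander.
- reagent: An amber bottle 60 mm across, 110 mm high, loose, beyond the rail, a bystander; origin at the centre of its underside.
- beaker: A glass beaker 66 mm across, 85 mm high, loose, beyond the rail, a bystander; origin at the centre of its underside.
- jar: A white jar 54 mm across, 70 mm high, loose, to the robot's left, a bystander; origin at the centre of its underside.
- tipbox: A grey open divided box 120 x 85 x 50 mm, loose, to the robot's right, a bystander; origin at the centre of its underside.

How it is judged:
By the outcome, as a careful person would: the job done as asked, in the order asked, and still so for the second after the job is handed in, while the arm keeps its last pose, push and grip.
It also fails if it takes over 69 s, if anything falls off the work surface, if the arm or the gripper's body presses on something with over 40 N, if the wrist force passes 120 N, or if a joint passes its speed limit or range.

## Robot

A 7-joint arm with a two-finger parallel gripper is mounted at the origin on the work surface. World frame = base frame: x ahead of the robot, y to its left, z up, the work surface at z = 0. Lengths are in m, angles in rad, forces in N, time in s.
With the tool pointing down it reaches from about 0.425 to 0.95 m from the base axis. Payload 4.7 kg.
Tool frame: the origin (TCP) lies on the centre line of the jaws, within the pads' length; the fingertips stand robot.nose_length ahead of it and the grasp point (between the pads) lies 8 mm behind it (robot.nose_length is the distance from the TCP to the fingertips, in m); z points along the fingers, x is the direction in which the jaws open and shut, and the axes are right-handed (so a half turn about z gives the same grasp; the last joint's range is limited). The gripper opens to 85 mm and grips with 20 to 120 N. Pads are 22 mm wide; open, the fingers measure 114 mm over their backs; the gripper's body (76 mm by 85 mm) begins 54 mm behind the grasp point. The pads swing forward as they close: fully open they stand 13 mm farther back than shut.
Start: joints at [1.297, 0.469, -0.049, 1.532, 0.024, 1.141, -0.082], TCP at [0.164, -0.655, 0.242] pointing down, gripper open.
Joint ranges: [-2.59, 2.59], [-0.33, 1.99], [-1.39, 1.29], [0.1, 2.45], [-1.04, 4.18], [0.21, 1.99], [-2.66, 2.66]. Speed limits (rad/s): [2.57, 2.57, 3.14, 3.14, 3.14, 3.14, 3.14].

## Interface

Orientations are given as [roll, pitch, yaw] about the fixed x, y, z axes, in that order (R = Rz(yaw) Ry(pitch) Rx(roll)).
In Python, from plant import robot gives the robot as it stands. Calls block until the motion is done:
- robot.goto(position, orientation): joint-space move of the TCP to a pose.
- robot.move_straight(position, vel=0.15, attitude=None, contact_N=None): straight line of the TCP; attitude=None keeps the orientation; vel is the mean speed in m/s. With contact_N (N) it stops when the force on the tool has changed by that much, and returns True; else False.
- robot.move_joints(angles): joint-space move.
- robot.grip(opening, strength=None): opening from 0.0 (shut) to 1.0 (fully open); strength is the grip in N (None keeps the last); returns when the fingers have stopped.
- robot.sleep(seconds).
- robot.inverse_kinematics(position, orientation): joint angles nearest the present ones, or None.
- robot.sense(): the state.
- robot.grab_frame(name): name is "side" or "top"; returns a dict with "image" (400x640x3 uint8, red, green, blue), "range_z" (400x640 float32, m along the optical axis (not along the pixel's ray), 0 where there is no reading), "fx", "fy", "cx", "cy" (pixels), "R" (3x3) and "t" (3): a world point X has camera coordinates R X + t. Camera axes: x right, y down, z forward; pixel columns grow to the right and rows downward; lengths in m; the calibration is good to about 2 mm. A picture is of the moment at which its call begins.
A pose or a line that the arm cannot do raises robot.IKError and nothing moves.
- robot.close_job(): hands the job in, once; it reports no verdict.
The state is a dict: "t": time; "joint_pos": joint angles; "joint_velocities": joint speeds; "effort": joint torques, N m; "tcp_pos": TCP position; "tcp_rot": TCP orientation; "wrist_force": force on the tool from outside, world axes, zero at the start; "torque": the same for the moment, N m; "opening": opening from 0.0 (shut) to 1.0 (fully open).
Only numpy, scipy, OpenCV 4.12 (cv2) and the standard library are available. Lean on these libraries where they do the work, as an engineer would, in place of code of your own. Each camera call takes 0.05 s, during which the arm holds its last target.

## Working session

There is one attempt and no reset: what is moved stays moved. The work goes in short steps, each a Python script; the robot and the scene stay as the last script left them, time stands still between calls to the robot, and variables do not carry over. Pictures are saved under pics/ and viewed, and the job is handed in when it is done.

```bash
ls; mkdir -p pics; python3 - <<'E'
from plant import robot
import cv2,numpy as np
s=robot.sense();print(s['t'],s['tcp_pos'],s['tcp_rot'],s['opening'],robot.nose_length)
for n in('side','top'):
    f=robot.grab_frame(n);np.savez('f0_'+n,**f);cv2.imwrite(f'pics/0{n}.png',f['image'][:,:,::-1])
    print(n,f['fx'],f['fy'],f['cx'],f['cy'],np.round(f['R'],3).tolist(),f['t'],-f['R'].T@f['t'])
E
```

```text
pics
0.0 [ 0.16346547 -0.65434703  0.2412865 ] [ 3.14153579e+00  1.89018118e-03 -1.32600149e+00] 1.000128418352499 0.011
side 419.6304091683352 419.6304091683352 323.5072316846222 204.76704793981006 [[-0.924, -0.383, 0.016], [-0.291, 0.674, -0.679], [0.25, -0.632, -0.734]] [0.54486214 0.27419592 1.05462106] [0.31953558 0.69060102 0.95144679]
top 392.1425960259859 392.1425960259859 317.7139293510557 198.89972898697914 [[-0.007, -1.0, -0.002], [-0.996, 0.007, -0.085], [0.085, 0.001, -0.996]] [0.01208937 0.58393583 1.21926525] [0.4778513  0.00698984 1.26465182]
```

View pics/0side.png

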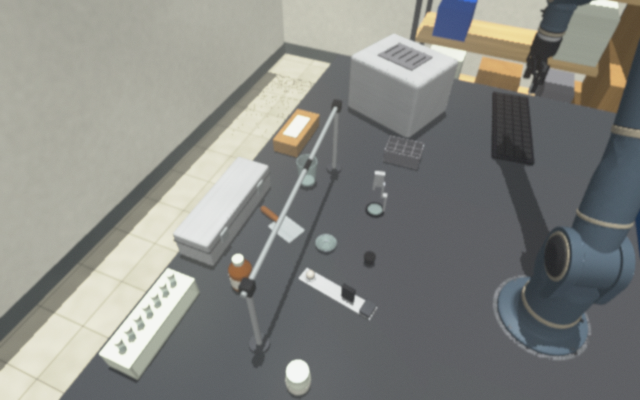

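View pics/0top.png

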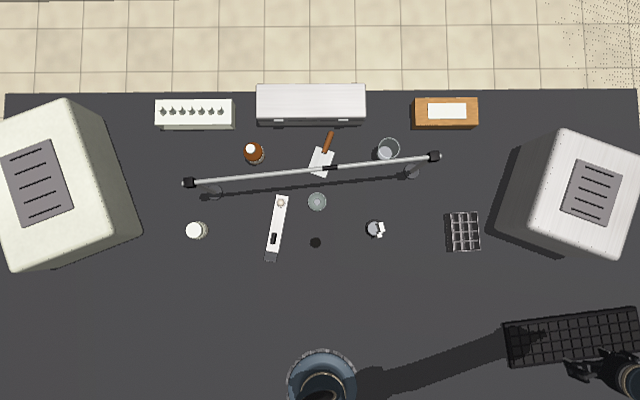

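The rail runs from (188,183) to (435,156) in the top view. The magnifier is at (376,229), the tray at (275,228) and the stopper at (316,242). I'll zoom in for the details.

```bash
python3 - <<'E'
import cv2,numpy as np
def crop(n,x0,y0,x1,y1,s,o):
    im=np.load(f'f0_{n}.npz')['image'][y0:y1,x0:x1,::-1]
    cv2.imwrite(o,cv2.resize(im,None,fx=s,fy=s,interpolation=cv2.INTER_NEAREST))
crop('top',255,140,415,260,5,'pics/1a.png')
crop('side',270,90,430,210,5,'pics/1b.png')
crop('top',340,190,420,250,10,'pics/1c.png')
E
```

```text
(no output)
```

View pics/1a.png

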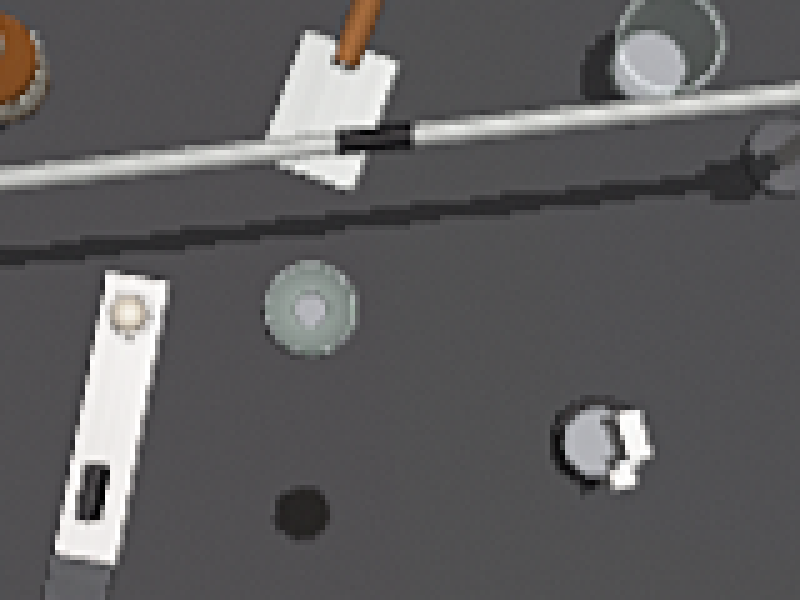

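View pics/1b.png

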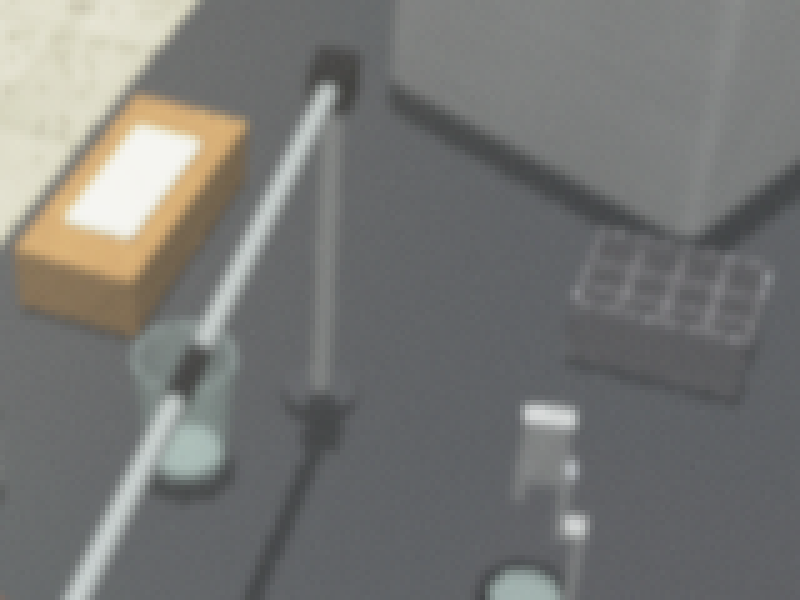

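View pics/1c.png

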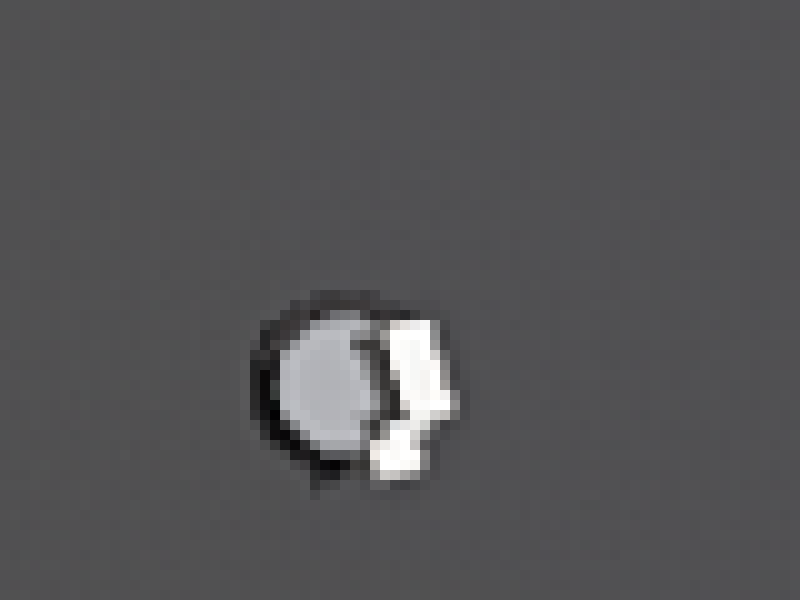

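```bash
cat > h.py <<'E'
import cv2,numpy as np
def load(n,k='f0'): return dict(np.load(f'{k}_{n}.npz'))
def ray(f,uv,z):
    uv=np.atleast_2d(uv).astype(float)
    d=np.c_[(uv[:,0]-f['cx'])/f['fx'],(uv[:,1]-f['cy'])/f['fy'],np.ones(len(uv))]@f['R']
    c=-f['R'].T@f['t']; return c+d*((z-c[2])/d[:,2])[:,None]
def cloud(f):
    v,u=np.mgrid[:400,:640]; Z=f['range_z']
    P=np.stack([(u-f['cx'])/f['fx']*Z,(v-f['cy'])/f['fy']*Z,Z],-1)
    P=(P-f['t'])@f['R']; P[Z<=0]=np.nan; return P
def proj(f,X):
    c=np.atleast_2d(X)@f['R'].T+f['t']; return np.c_[c[:,0]/c[:,2]*f['fx']+f['cx'],c[:,1]/c[:,2]*f['fy']+f['cy']]
E
python3 - <<'E'
from h import *
np.set_printoptions(precision=4,suppress=True)
for n in('top','side'):
    f=load(n);P=cloud(f);im=f['image'].astype(int);g=im.max(2)
    print(n)
    # rail
    m=(P[...,2]>.22)&(P[...,2]<.275)&(P[...,0]>.4)&(abs(P[...,1])<.36)
    v,u=np.nonzero(m); Q=ray(f,np.c_[u,v],.25)
    for _ in range(3):
        A=np.polyfit(Q[:,1],Q[:,0],1); r=Q[:,0]-np.polyval(A,Q[:,1]); k=abs(r)<.012;Q=Q[k];u=u[k];v=v[k]
    print('rail x=a*y+b',A,np.degrees(np.arctan(A[0])),len(Q),'y range',Q[:,1].min(),Q[:,1].max(), 'zmed',np.nanmedian(P[v,u,2]))
    # clamp blocks: dark ends
    d=g[v,u]<70
    yy=np.sort(Q[d][:,1]); print('dark y',yy)
    # magnifier
    m=(P[...,0]>.35)&(P[...,0]<.55)&(P[...,1]>-.28)&(P[...,1]<-.05)&(P[...,2]>.02)
    v,u=np.nonzero(m)
    if 0: pass
    print('mag pts');z=P[v,u,2]
    for a,b in((.145,.175),(.08,.145),(.055,.08),(.02,.055)):
        k=(z>a)&(z<b)
        if k.any(): print(a,b,k.sum(),P[v[k],u[k]].mean(0),P[v[k],u[k]].min(0),P[v[k],u[k]].max(0))
    if n=='top':
        k=(z>.145); print(np.c_[u[k],v[k],g[v[k],u[k]],1000*P[v[k],u[k]]].astype(int).tolist())
E
```

```text
top
rail x=a*y+b [-0.1007  0.6461] -5.748209033727777 1307 y range -0.31348885942196064 0.3616278558702937 zmed 0.2549042244023254
dark y [-0.3105 -0.3104 -0.3103 -0.3084 -0.3083 -0.3082 -0.3082 -0.3081 -0.308
 -0.3079 -0.3078 -0.3077 -0.3058 -0.3057 -0.3056 -0.3055 -0.3055 -0.3054
 -0.3053 -0.3051 -0.3031 -0.303  -0.3029 -0.3028 -0.3027 -0.3027 -0.3025
 -0.3024 -0.3005 -0.3004 -0.3003 -0.3002 -0.3001 -0.3    -0.2999 -0.2998
 -0.2978 -0.2978 -0.2977 -0.2976 -0.2975 -0.2972 -0.2952 -0.2951 -0.2951
 -0.295  -0.2946 -0.2926 -0.2925 -0.2924 -0.2919 -0.29   -0.2899 -0.2898
 -0.2897 -0.2897 -0.2893 -0.2874 -0.2873 -0.2872 -0.2871 -0.287  -0.287
 -0.2869 -0.2868 -0.2867 -0.2847 -0.2847 -0.2846 -0.2845 -0.2843 -0.2842
 -0.2841 -0.2821 -0.282  -0.282  -0.2816 -0.2815 -0.2794 -0.2793 -0.2789
 -0.2788 -0.1401 -0.1375 -0.0405 -0.0405 -0.0405 -0.0404 -0.0404 -0.0379
 -0.0379 -0.0378 -0.0378 -0.0378 -0.0353 -0.0353 -0.0352 -0.0352 -0.0352
 -0.0352 -0.0327 -0.0326 -0.0326 -0.0326 -0.0326 -0.0325 -0.03   -0.03
 -0.03   -0.0299 -0.0299 -0.0274 -0.0274 -0.0274 -0.0273 -0.0273 -0.0248
 -0.0247 -0.0247 
[... 2943 characters left out ...]
 483, -172, 157], [383, 230, 255, 483, -175, 156], [384, 230, 255, 483, -178, 156], [380, 231, 116, 480, -166, 155], [381, 231, 244, 480, -168, 161], [382, 231, 243, 480, -171, 159]]
side
rail x=a*y+b [-0.4995  0.7411] -26.540151563572863 34 y range 0.2294404731191722 0.24946290366633012 zmed 0.2557303490533508
dark y []
mag pts
0.145 0.175 69 [ 0.4927 -0.1652  0.1544] [ 0.4795 -0.1778  0.1451] [ 0.5072 -0.1569  0.1611]
0.08 0.145 123 [ 0.4901 -0.1633  0.1201] [ 0.4751 -0.1775  0.0815] [ 0.5077 -0.1568  0.1449]
0.055 0.08 34 [ 0.4702 -0.1714  0.0697] [ 0.4627 -0.1841  0.0576] [ 0.4787 -0.1641  0.0762]
0.02 0.055 17 [ 0.4661 -0.1697  0.0383] [ 0.4628 -0.1776  0.0242] [ 0.4708 -0.1658  0.052 ]
```

```bash
python3 - <<'E'
from h import *
np.set_printoptions(precision=4,suppress=True)
f=load('top');P=cloud(f);s=load('side')
m=(P[...,2]>.08)&(P[...,1]<-.38)&(P[...,0]>.1)
v,u=np.nonzero(m);k=(u<575)|(v<300)
Q=P[v[k],u[k]];print('bigbox',Q.min(0),Q.max(0)); 
for y in np.arange(-.75,-.38,.05):
    q=Q[(Q[:,1]>y-.025)&(Q[:,1]<y+.025)]
    if len(q):print(y,q[:,0].min(),q[:,2].max())
print('band side',ray(s,[[308,164]],.25))
Ps=cloud(s)
m=(Ps[...,2]>.21)&(Ps[...,2]<.28)&(abs(Ps[...,0]-.6461+.1007*Ps[...,1])<.03)&(abs(Ps[...,1])<.3)
v,u=np.nonzero(m);Q=ray(s,np.c_[u,v],.25);k=abs(Q[:,0]-.6461+.1007*Q[:,1])<.02
Q=Q[k];print('rail side',np.polyfit(Q[:,1],Q[:,0],1),k.sum())
d=s['image'].max(2)[v,u][k]<75;print(np.median(Q[d],0),d.sum(), np.sort(Q[d][:,1]))
# tab top: bright pixels upscaled
im=f['image'].max(2)
sub=cv2.resize(im[205:245,360:400],None,fx=10,fy=10,interpolation=cv2.INTER_CUBIC)
m=np.uint8(sub>160)
m2=m.copy(); m2[(231-205)*10+10:]=0   # rows to v=231
c=max(cv2.findContours(m2,0,2)[0],key=cv2.contourArea);r=cv2.minAreaRect(c)
b=(cv2.boxPoints(r)+.5)/10-.5+[360,205];W=ray(f,b,.158);print('tabrect',r,'\n',W,W.mean(0))
# lens ring: glass ellipse + handle etc
# tray: white plate
m=np.zeros(im.shape,np.uint8);m[185:265,255:295]=(im[185:265,255:295]>150)
c=max(cv2.findContours(m,0,2)[0],key=cv2.contourArea);r=cv2.minAreaRect(c);W=ray(f,cv2.boxPoints(r),.005);print('tray',W,W.mean(0))
m=(P[...,2]>.03)&(P[...,2]<.08)&(P[...,0]>.42)&(P[...,0]<.56)&(P[...,1]>.05)&(P[...,1]<.17)
v,u=np.nonzero(m);print('handle',P[v,u].mean(0),P[v,u].min(0),P[v,u].max(0),len(v))
cv2.imwrite('pics/2.png',cv2.resize(f['image'][185:265,250:310,::-1],None,fx=7,fy=7,interpolation=0))
cv2.imwrite('pics/2s.png',cv2.resize(s['image'][260:330,290:390,::-1],None,fx=7,fy=7,interpolation=0))
E
```

```text
bigbox [ 0.1343 -0.8614  0.08  ] [ 0.7616 -0.5482  0.3246]
-0.75 0.3992910750974862 0.23363596941796388
-0.7 0.41748692135949633 0.23418901764737599
-0.6499999999999999 0.4370710637396042 0.2324503452731217
-0.5999999999999999 0.13432152407409043 0.3245663678487141
-0.5499999999999998 0.477929360214218 0.22429445494740063
band side [[ 0.6473 -0.0267  0.25  ]]
rail side [-0.0985  0.6456] 1026
[ 0.6665 -0.2943  0.25  ] 47 [-0.3147 -0.3123 -0.3111 -0.3098 -0.3087 -0.3075 -0.3063 -0.3051 -0.305
 -0.3039 -0.3038 -0.3027 -0.3027 -0.3015 -0.3003 -0.3002 -0.2991 -0.2991
 -0.2979 -0.2979 -0.2967 -0.2967 -0.2955 -0.2943 -0.2931 -0.2907 -0.2896
 -0.286  -0.2849 -0.2802 -0.2755 -0.2744 -0.2697 -0.0346 -0.0336 -0.0312
 -0.0301 -0.0291 -0.0277 -0.0267 -0.0257 -0.0233 -0.0223 -0.0213 -0.0189
 -0.0179 -0.0155]
tabrect ((125.20098876953125, 222.0718994140625), (100.28443908691406, 91.12307739257812), 83.91146850585938) 
 [[ 0.5056 -0.1304  0.158 ]
 [ 0.5082 -0.156   0.158 ]
 [ 0.4802 -0.1584  0.158 ]
 [ 0.4776 -0.1329  0.158 ]] [ 0.4929 -0.1444  0.158 ]
tray [[0.4223 0.1764 0.005 ]
 [0.6036 0.1429 0.005 ]
 [0.5958 0.1034 0.005 ]
 [0.4148 0.1372 0.005 ]] [0.5091 0.14   0.005 ]
handle [0.4633 0.1482 0.0526] [0.4465 0.141  0.0321] [0.4803 0.1556 0.0586] 54
```

View pics/2.png

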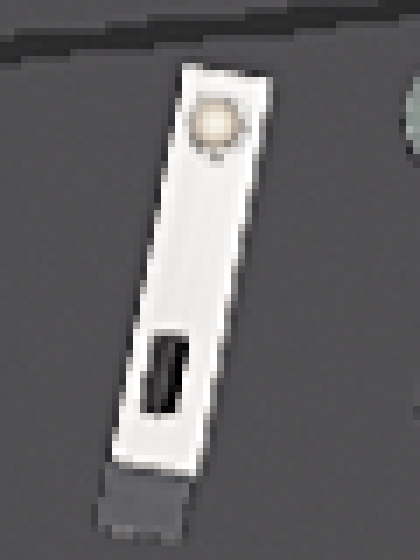

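View pics/2s.png

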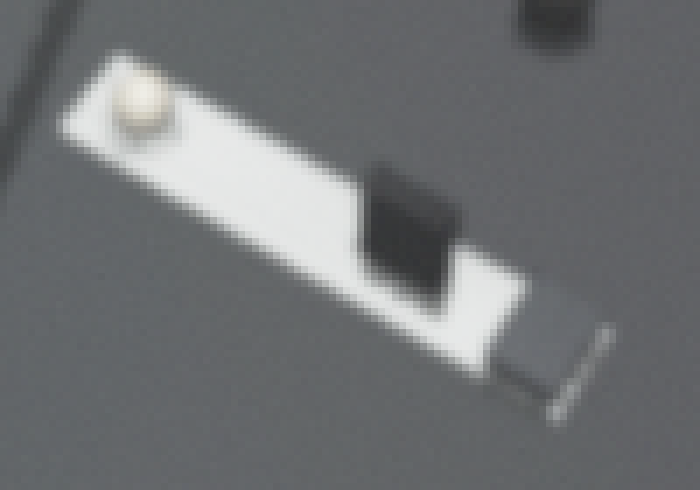

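```bash
python3 - <<'E'
from h import *
np.set_printoptions(precision=4,suppress=True)
f=load('top');s=load('side');im=f['image'].max(2)
sub=cv2.resize(im[205:245,360:400],None,fx=10,fy=10,interpolation=cv2.INTER_CUBIC)
for th in(215,230):
    m2=np.uint8(sub>th); m2[(231-205)*10+5:]=0
    c=max(cv2.findContours(m2,0,2)[0],key=cv2.contourArea);r=cv2.minAreaRect(c)
    b=(cv2.boxPoints(r)+.5)/10-.5+[360,205];W=ray(f,b,.158);print('tabrect',r,'\n',W,W.mean(0))
cv2.imwrite('pics/3.png',cv2.resize(s['image'][165:222,350:410,::-1],None,fx=10,fy=10,interpolation=0))
# lens disc pixels top: dark ring outer + glass
g=cv2.resize(f['image'][205:245,360:400],None,fx=10,fy=10,interpolation=cv2.INTER_CUBIC).max(2)
print('ball',ray(f,[[280.4-.5,202.4-.5]],.017), ray(s,[[290+142/7-.5,260+97/7-.5]],.017))
E
```

```text
tabrect ((217.3562774658203, 219.45928955078125), (97.6707763671875, 44.203956604003906), 74.38900756835938) 
 [[ 0.505  -0.1609  0.158 ]
 [ 0.5083 -0.173   0.158 ]
 [ 0.4818 -0.1798  0.158 ]
 [ 0.4786 -0.1678  0.158 ]] [ 0.4934 -0.1704  0.158 ]
tabrect ((217.11172485351562, 219.30230712890625), (95.60240173339844, 42.23420333862305), 74.47589111328125) 
 [[ 0.5049 -0.1612  0.158 ]
 [ 0.508  -0.1727  0.158 ]
 [ 0.4821 -0.1794  0.158 ]
 [ 0.479  -0.1679  0.158 ]] [ 0.4935 -0.1703  0.158 ]
ball [[0.5759 0.1289 0.017 ]] [[0.5765 0.1274 0.017 ]]
```

View pics/3.png

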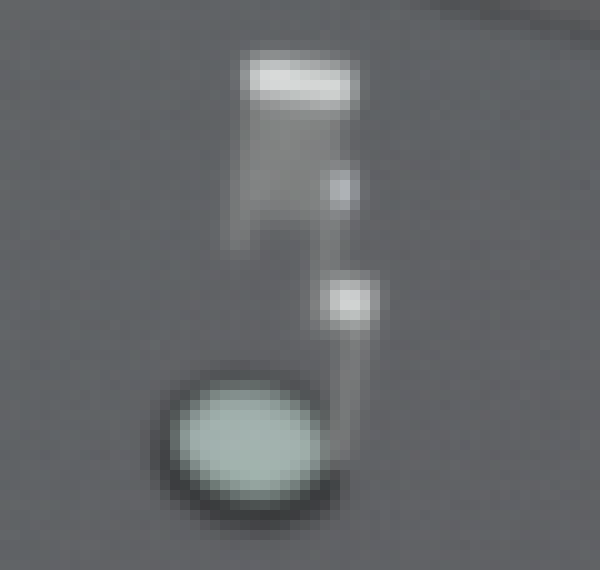

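```bash
python3 - <<'E'
from h import *
from plant import robot
np.set_printoptions(precision=4,suppress=True)
s=load('side');print('tab side',ray(s,[[379.8-.5,173.2-.5]],.158))
pi=np.pi
T=np.array([.4935,-.1695]);psi=np.radians(14.5-90)
for p,y in(((.40,-.30,.30),psi),((*T,.25),psi),((*T,.133),psi),((.56,-.13,.309),np.radians(5.7-90)),((.66,-.125,.309),np.radians(5.7-90)),((.648,-.025,.28),np.radians(5.7-90)),((.462,.1486,.032),np.radians(-10.5-90)),((.53,-.03,.128),np.radians(5.7-90)),((.53,-.03,.128),np.radians(-10.5-90))):
    q=robot.inverse_kinematics(list(p),[pi,0,y]);print(p,q)
    q=robot.inverse_kinematics(list(p),[pi,0,y+pi]);print('   +pi',q)
E
```

```text
tab side [[ 0.4938 -0.1669  0.158 ]]
(0.4, -0.3, 0.3) [ 0.7884  0.1451 -0.2566  1.851   0.0402  1.1504 -0.7997]
   +pi [ 1.5184  0.3197 -1.1678  1.8183  0.314   1.211   2.0798]
(np.float64(0.4935), np.float64(-0.1695), 0.25) [ 0.613   0.2426 -0.4294  1.8654  0.115   1.0577 -1.1797]
   +pi [ 1.1503  0.4409 -1.1676  1.8406  0.4432  1.1567  1.6553]
(np.float64(0.4935), np.float64(-0.1695), 0.133) [ 0.5532  0.378  -0.3746  1.9889  0.188   0.8076 -1.2457]
   +pi [ 1.1083  0.6507 -1.1757  1.9614  0.7126  1.0257  1.4229]
(0.56, -0.13, 0.309) [ 0.5351  0.2917 -0.4791  1.6691  0.1419  1.2154 -1.4475]
   +pi [ 0.8275  0.3779 -0.8872  1.6538  0.3056  1.2564  1.5494]
(0.66, -0.125, 0.309) [ 0.4189  0.4552 -0.4349  1.4372  0.1939  1.2917 -1.5018]
   +pi [ 0.6585  0.5454 -0.8344  1.4218  0.4047  1.3514  1.4797]
(0.648, -0.025, 0.28) [ 0.3645  0.4548 -0.5591  1.5309  0.25    1.2278 -1.7046]
   +pi [ 0.5798  0.5528 -0.9171  1.5182  0.4483  1.2932  1.2811]
(0.462, 0.1486, 0.032) [ 0.0438  0.5345 -0.5529  2.1251  0.4883  0.6067 -2.6099]
   +pi [ 0.3982  0.7467 -1.0605  2.1077  0.9098  0.8494  0.1624]
(0.53, -0.03, 0.128) [ 0.3841  0.4203 -0.5117  1.9667  0.2761  0.8226 -1.7514]
   +pi [ 0.6953  0.5518 -0.9476  1.9508  0.5611  0.9273  1.1352]
(0.53, -0.03, 0.128) [ 0.357   0.414  -0.4767  1.9682  0.2558  0.8177 -2.0156]
   +pi [ 0.6316  0.5124 -0.8506  1.9538  0.492   0.8949  0.9136]
```

```bash
python3 - <<'E'
from h import *
from plant import robot
pi=np.pi
T=[.4936,-.1687];psi=np.radians(14.5-90)
robot.goto([.37,-.33,.30],[pi,0,psi]);
robot.goto([*T,.24],[pi,0,psi]);
robot.move_straight([*T,.133],vel=.12)
print(robot.sense()['wrist_force'],robot.sense()['tcp_pos'])
f=robot.grab_frame('side');cv2.imwrite('pics/4s.png',cv2.resize(f['image'][120:240,310:450,::-1],None,fx=5,fy=5,interpolation=0))
f=robot.grab_frame('top');cv2.imwrite('pics/4t.png',cv2.resize(f['image'][170:270,310:450,::-1],None,fx=5,fy=5,interpolation=0))
print(robot.sense()['t'])
E
```

```text
[-0.89248202  0.10264724  0.1907346 ] [ 0.49414919 -0.16894124  0.13369983]
3.55
```

View pics/4s.png

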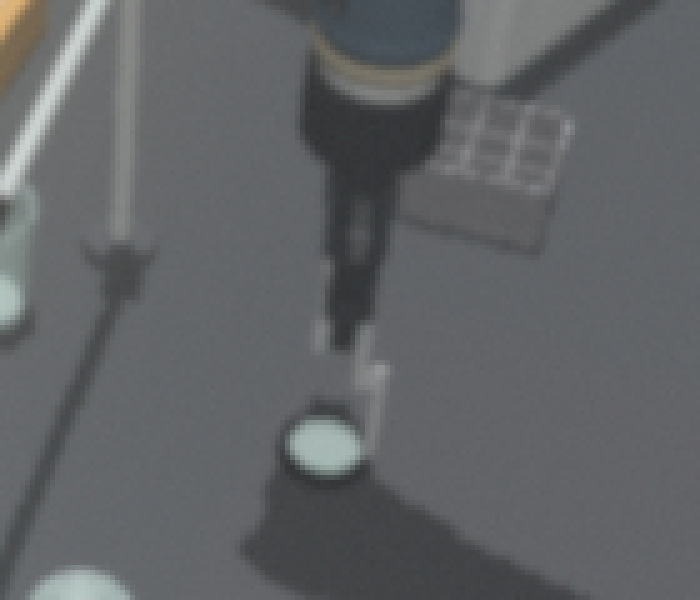

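View pics/4t.png

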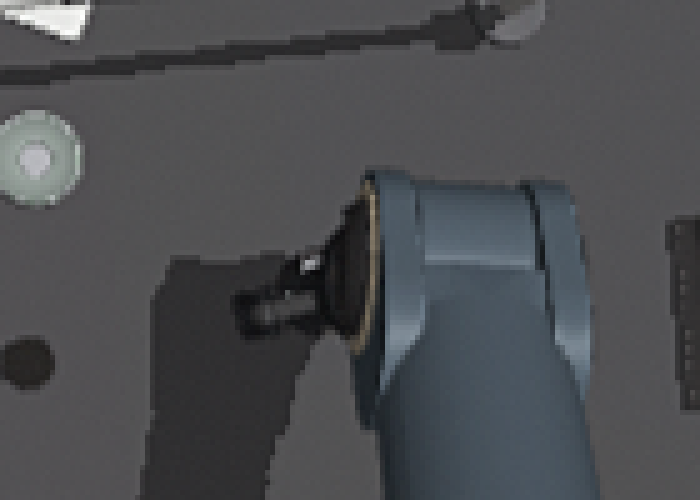

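The fingers straddle the tab, with the ring undisturbed at about (322,447) in the crop. Next I grip, lift a little and check.

```bash
python3 - <<'E'
from h import *
from plant import robot
np.set_printoptions(precision=4,suppress=True)
pi=np.pi
robot.grip(0.0,45);s=robot.sense();print(s['opening'],s['wrist_force'])
p=s['tcp_pos']
psi2=np.radians(5.7-90)
robot.move_straight([p[0],p[1],.31],vel=.15)
robot.goto([.535,-.136,.309],[pi,0,psi2])
robot.sleep(.4)
s=robot.sense();print(s['opening'],s['wrist_force'],s['tcp_pos'],s['tcp_rot'],s['t'])
for n in('side','top'):
    f=robot.grab_frame(n);np.savez('f5_'+n,**f);cv2.imwrite(f'pics/5{n}.png',cv2.resize(f['image'][100:240,280:440,::-1],None,fx=5,fy=4.2,interpolation=0))
# expected projections
E
```

```text
0.15857402747207022 [-0.0193 -0.5773  0.3931]
0.15484408012526818 [-0.449   0.5576 -0.85  ] [ 0.5346 -0.1366  0.3091] [ 3.1416 -0.0003 -1.4724] 6.2833
```

View pics/5side.png

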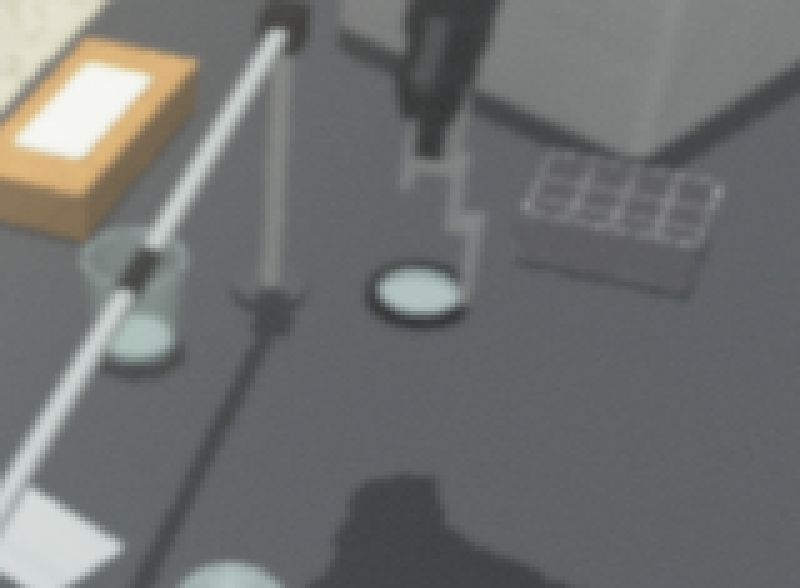

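View pics/5top.png

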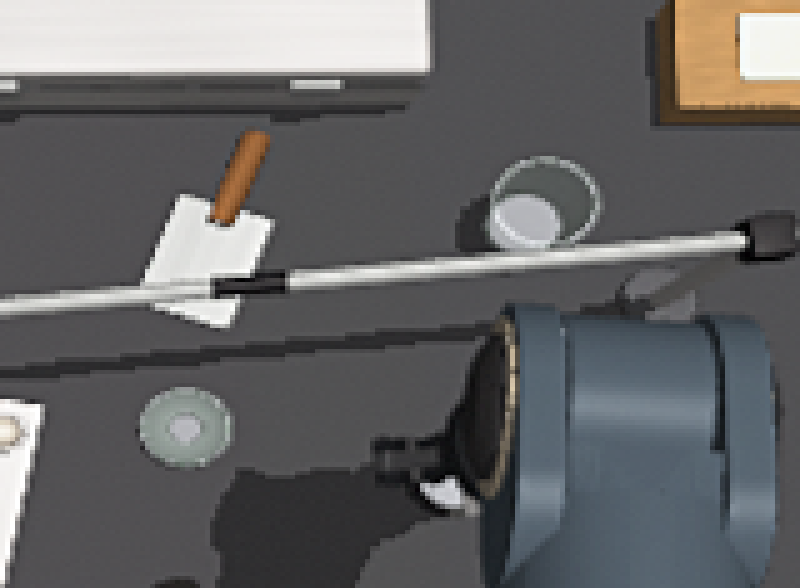

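The magnifier hangs level in the grip, with the lens at crop (417,294). I'll measure the lens position relative to the TCP.

```bash
python3 - <<'E'
from h import *
np.set_printoptions(precision=4,suppress=True)
f=load('side','f5');im=f['image'].astype(int)
m=np.zeros((400,640),np.uint8);m[155:182,350:378]=((im[...,1]>130)&(im[...,1]-im[...,0]>8))[155:182,350:378]
c=max(cv2.findContours(m,0,2)[0],key=cv2.contourArea);e=cv2.fitEllipse(c);print(e)
print(ray(f,[e[0]],.181))
P=cloud(f)
mm=(P[...,2]>.14)&(P[...,2]<.3)&(abs(P[...,0]-.53)<.06)&(abs(P[...,1]+.137)<.05)
v,u=np.nonzero(mm);Q=P[v,u]
for a in np.arange(.16,.30,.01):
    k=(Q[:,2]>a)&(Q[:,2]<a+.01)
    if k.any():print(round(a,2),k.sum(),Q[k].min(0),Q[k].max(0))
E
```

```text
((363.3446350097656, 168.9709014892578), (9.966320991516113, 15.365294456481934), 97.12715148925781)
[[ 0.5332 -0.1389  0.181 ]]
0.17 13 [ 0.5082 -0.1215  0.1773] [ 0.5515 -0.1074  0.18  ]
0.18 259 [ 0.5042 -0.1653  0.1801] [ 0.5612 -0.1063  0.1896]
0.19 7 [ 0.5046 -0.1402  0.1919] [ 0.5083 -0.1302  0.1987]
0.2 6 [ 0.5042 -0.1354  0.2008] [ 0.5088 -0.1307  0.2069]
0.21 10 [ 0.5035 -0.144   0.2112] [ 0.5097 -0.1293  0.2187]
0.22 8 [ 0.5041 -0.1369  0.2212] [ 0.5083 -0.1314  0.2296]
0.23 8 [ 0.5043 -0.1424  0.2313] [ 0.5092 -0.1312  0.238 ]
0.24 27 [ 0.5041 -0.1451  0.2403] [ 0.521  -0.1278  0.2497]
0.25 19 [ 0.5049 -0.1445  0.2501] [ 0.5223 -0.128   0.2594]
0.26 9 [ 0.5165 -0.1385  0.2601] [ 0.5202 -0.129   0.2685]
0.27 22 [ 0.5167 -0.1445  0.271 ] [ 0.5474 -0.1272  0.2795]
0.28 26 [ 0.5157 -0.1385  0.28  ] [ 0.548  -0.1265  0.2898]
0.29 30 [ 0.517  -0.1448  0.2901] [ 0.5471 -0.1216  0.2999]
```

```bash
python3 - <<'E'
from h import *
from plant import robot
np.set_printoptions(precision=4,suppress=True)
robot.move_straight([.6602,-.1238,.309],vel=.12)
s=robot.sense();print(s['wrist_force'],s['tcp_pos'])
r=robot.move_straight([.6602,-.1238,.284],vel=.06,contact_N=6);print(r)
r=robot.move_straight([.6602,-.1238,.275],vel=.02,contact_N=4);s=robot.sense();print(r,s['wrist_force'],s['tcp_pos'],s['t'])
for n in('side','top'):
    f=robot.grab_frame(n);np.savez('f6_'+n,**f);cv2.imwrite(f'pics/6{n}.png',cv2.resize(f['image'][80:220,280:440,::-1],None,fx=5,fy=4.2,interpolation=0))
E
```

```text
[-0.0972 -1.2679 -0.5524] [ 0.6597 -0.124   0.3091]
False
True [-0.6592 -0.7654  3.5937] [ 0.6606 -0.1238  0.2789] 8.5083
```

View pics/6side.png

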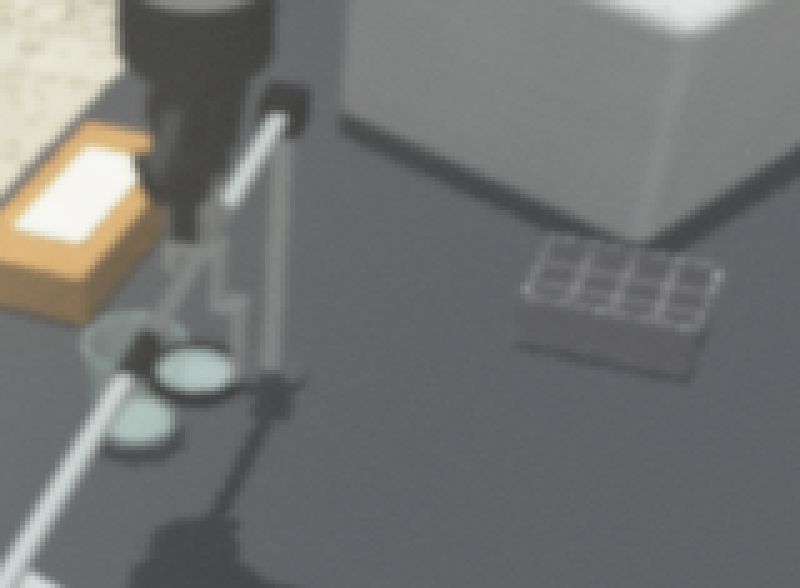

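View pics/6top.png

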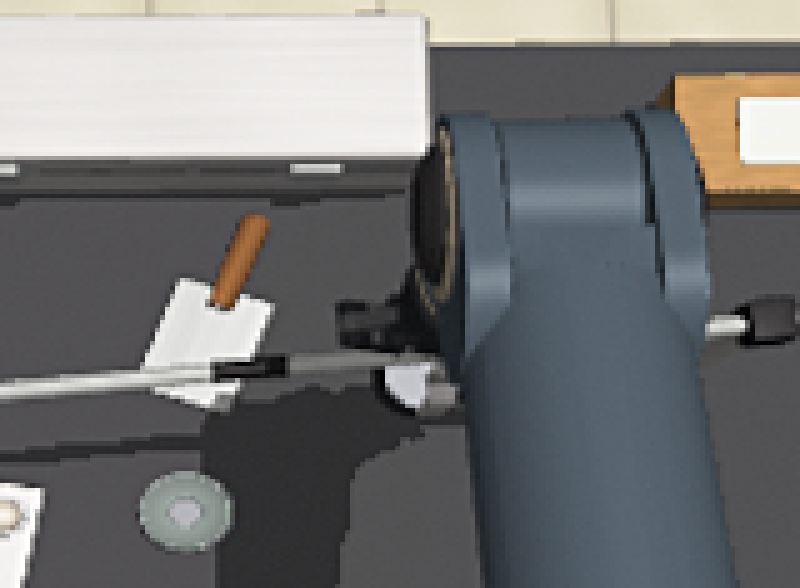

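Contact came at z=0.279, exactly the hung height, and the rail passes through the hook. Now I slide it to the band.

```bash
python3 - <<'E'
from h import *
from plant import robot
np.set_printoptions(precision=4,suppress=True)
for k in (.25,.5,.75,1):
    p=np.array([.6602,-.1238,.2793])*(1-k)+np.array([.6503,-.0243,.2793])*k
    robot.move_straight(list(p),vel=.05);s=robot.sense();print(s['wrist_force'],s['tcp_pos'])
robot.sleep(.3);s=robot.sense();print(s['wrist_force'],s['tcp_pos'],s['opening'],s['t'])
for n in('side','top'):
    f=robot.grab_frame(n);np.savez('f7_'+n,**f);cv2.imwrite(f'pics/7{n}.png',cv2.resize(f['image'][100:240,240:400,::-1],None,fx=5,fy=4.2,interpolation=0))
E
```

```text
[-1.2957  1.9504  1.9434] [ 0.6574 -0.0966  0.279 ]
[-0.8832 -0.2747 -0.7135] [ 0.6551 -0.0734  0.279 ]
[ 0.1295 -1.2091 -0.9951] [ 0.6528 -0.0492  0.2793]
[ 1.1545 -0.0867 -0.1282] [ 0.6503 -0.0243  0.2793]
[-0.754  -0.3758 -0.3196] [ 0.6503 -0.0247  0.2793] 0.1603106805488503 11.5083
```

View pics/7side.png

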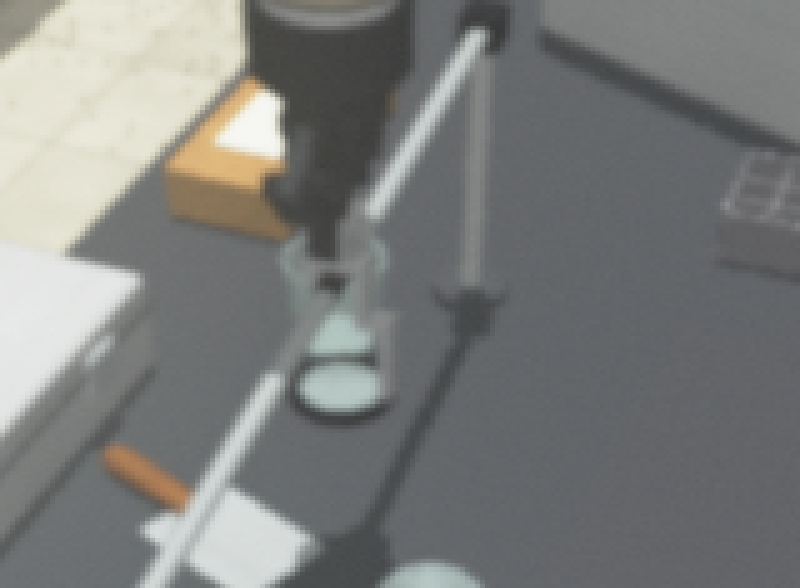

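View pics/7top.png

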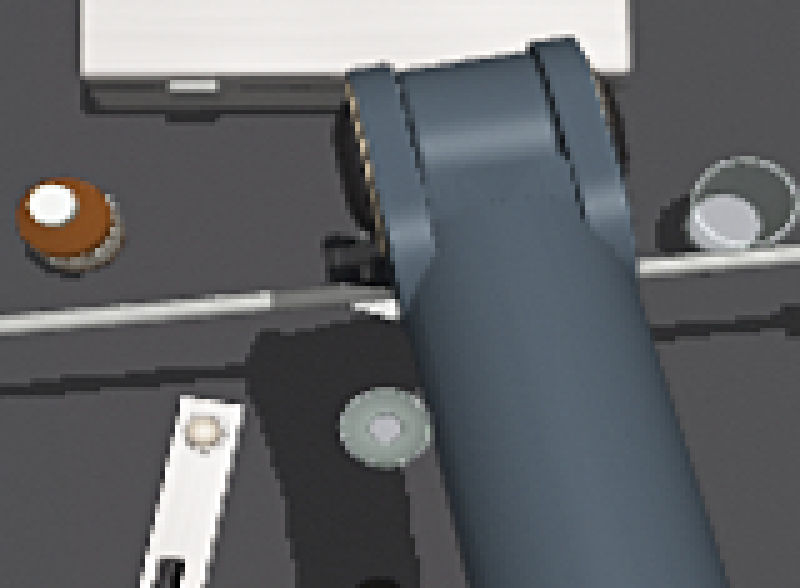

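```bash
python3 - <<'E'
from h import *
from plant import robot
np.set_printoptions(precision=4,suppress=True)
robot.move_straight([.6503,-.0243,.2765],vel=.02,contact_N=3);s=robot.sense();print(s['wrist_force'],s['tcp_pos'])
robot.grip(.3);robot.grip(.7)
robot.sleep(.3)
robot.move_straight([.6503,-.0243,.38],vel=.15)
pi=np.pi
robot.goto([.45,.12,.30],[pi,0,np.radians(90-10.5)])
s=robot.sense();print(s['tcp_pos'],s['joint_pos'],s['t'])
for n in('side','top'):
    f=robot.grab_frame(n);np.savez('f8_'+n,**f);cv2.imwrite(f'pics/8{n}.png',cv2.resize(f['image'][100:240,240:400,::-1],None,fx=5,fy=4.2,interpolation=0))
E
```

```text
[-0.5598  0.5399  4.4873] [ 0.6504 -0.0244  0.2789]
[0.4503 0.1198 0.3   ] [ 0.5611  0.1792 -1.0112  1.889   0.1653  1.1616  0.8778] 15.7917
```

View pics/8side.png

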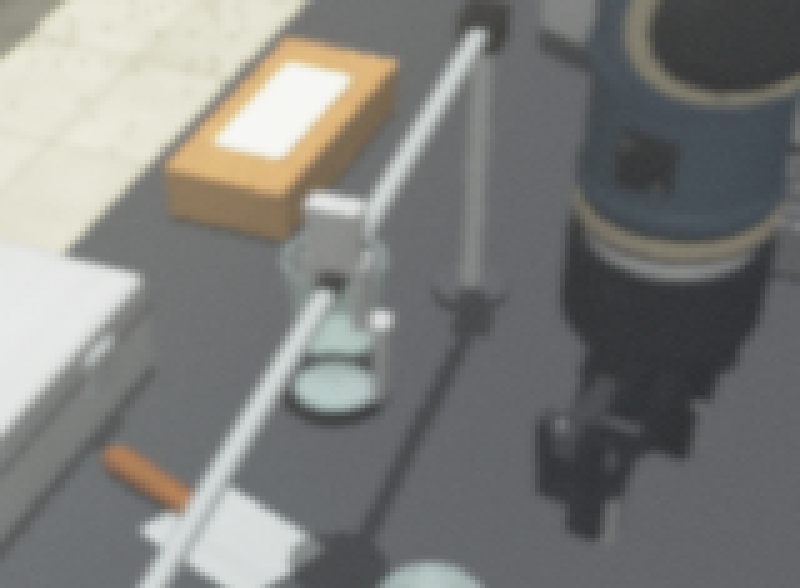

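View pics/8top.png

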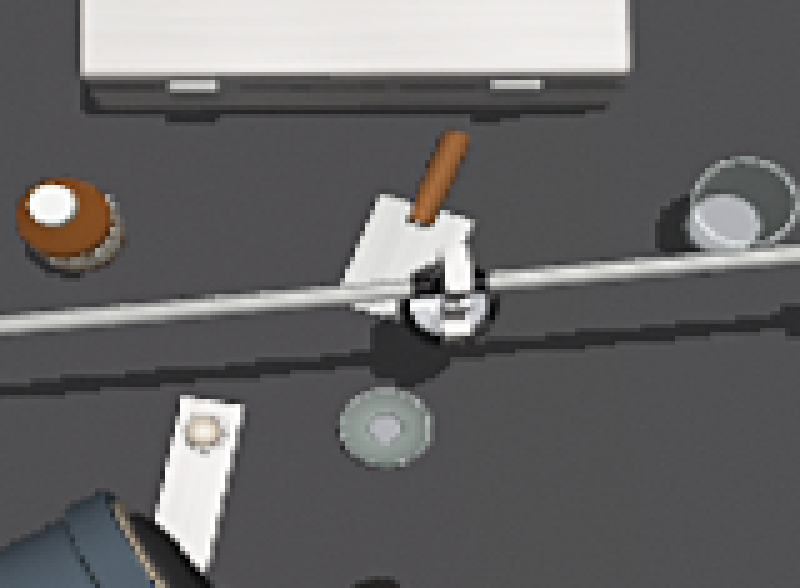

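The magnifier hangs on the band: the tab is at crop (460,255), with black band visible on either side. I'll measure the lens.

```bash
python3 - <<'E'
from h import *
np.set_printoptions(precision=4,suppress=True)
f=load('side','f8');im=f['image'].astype(int)
m=np.zeros((400,640),np.uint8);m[184:202,290:325]=((im[...,1]>120)&(im[...,1]-im[...,0]>8))[184:202,290:325]
c=max(cv2.findContours(m,0,2)[0],key=cv2.contourArea);e=cv2.fitEllipse(c);print('side',e,ray(f,[e[0]],.151))
for n in('side','top'):
    f=load(n,'f8');P=cloud(f)
    mm=(P[...,2]>.12)&(P[...,2]<.32)&(abs(P[...,0]-.648)<.05)&(abs(P[...,1]+.025)<.045)
    v,u=np.nonzero(mm);Q=P[v,u]
    for a,b in((.14,.165),(.17,.21),(.21,.225),(.30,.312)):
        k=(Q[:,2]>a)&(Q[:,2]<b)
        if k.any():print(n,a,k.sum(),Q[k].min(0),Q[k].max(0),Q[k].mean(0),(Q[k].max(0)+Q[k].min(0))/2)
f=load('top','f8')
# dark ring extent: print crop
sub=f['image'][155:190,315:350,::-1];cv2.imwrite('pics/9t.png',cv2.resize(sub,None,fx=16,fy=16,interpolation=0))
f=load('side','f8');cv2.imwrite('pics/9s.png',cv2.resize(f['image'][135:210,285:335,::-1],None,fx=8,fy=8,interpolation=0))
f=load('top','f8');s=load('side','f8')
print(proj(f,[[.6483,-.0245,.151]]),proj(s,[[.6483,-.0245,.151]]))
E
```

```text
side ((306.4527893066406, 191.185791015625), (13.0454683303833, 14.860062599182129), 75.17044067382812) [[ 0.653  -0.0267  0.151 ]]
side 0.14 278 [ 0.6216 -0.0525  0.147 ] [0.6761 0.0061 0.1649] [ 0.6499 -0.0196  0.155 ] [ 0.6488 -0.0232  0.1559]
side 0.17 38 [ 0.6211 -0.0343  0.171 ] [ 0.6277 -0.0172  0.2097] [ 0.6234 -0.0225  0.1916] [ 0.6244 -0.0257  0.1903]
side 0.21 41 [ 0.6208 -0.0341  0.2102] [ 0.6383 -0.0165  0.2246] [ 0.6288 -0.0231  0.2181] [ 0.6296 -0.0253  0.2174]
side 0.3 55 [ 0.6352 -0.0308  0.3008] [ 0.6617 -0.0142  0.3069] [ 0.6483 -0.0217  0.304 ] [ 0.6484 -0.0225  0.3038]
top 0.14 142 [ 0.6228 -0.0534  0.1464] [0.6784 0.001  0.1634] [ 0.6449 -0.0239  0.1545] [ 0.6506 -0.0262  0.1549]
top 0.17 10 [ 0.622  -0.034   0.1798] [ 0.6262 -0.0205  0.2092] [ 0.6231 -0.0267  0.194 ] [ 0.6241 -0.0273  0.1945]
top 0.21 29 [ 0.6214 -0.0337  0.2113] [ 0.6347 -0.0201  0.223 ] [ 0.6286 -0.0274  0.2183] [ 0.6281 -0.0269  0.2171]
top 0.3 60 [ 0.6367 -0.0329  0.3006] [ 0.6619 -0.0182  0.3068] [ 0.6498 -0.025   0.3035] [ 0.6493 -0.0256  0.3037]
[[328.8879 172.7243]] [[307.7415 192.2195]]
```

View pics/9t.png

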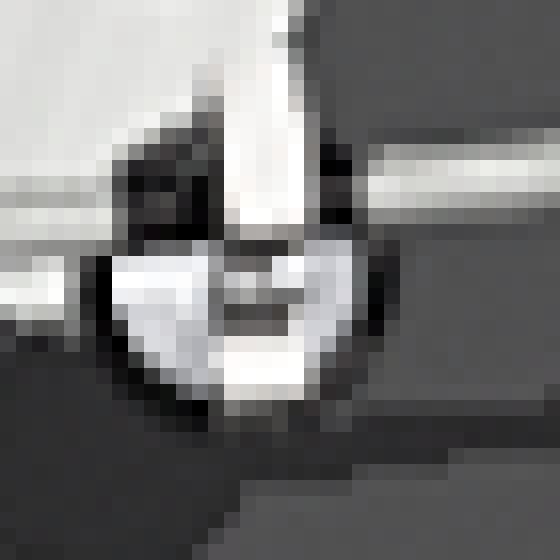

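View pics/9s.png

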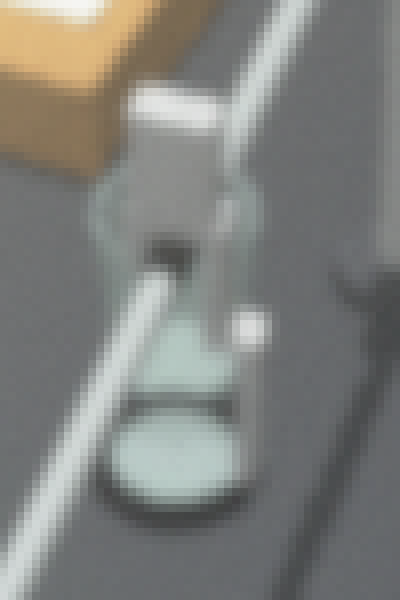

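```bash
python3 - <<'E'
from h import *
from plant import robot
np.set_printoptions(precision=4,suppress=True)
pi=np.pi;o=[pi,0,np.radians(90-10.5)]
H=[.4625,.1484]
robot.grip(1.0)
robot.goto([*H,.15],o)
r=robot.move_straight([*H,.032],vel=.1,contact_N=15)
s=robot.sense();print(r,s['tcp_pos'],s['wrist_force'],s['t'])
for n in('side','top'):
    f=robot.grab_frame(n);np.savez('f10_'+n,**f)
cv2.imwrite('pics/10s.png',cv2.resize(load('side','f10')['image'][180:340,260:460,::-1],None,fx=4,fy=3.7,interpolation=0))
cv2.imwrite('pics/10t.png',cv2.resize(load('top','f10')['image'][140:300,220:380,::-1],None,fx=4,fy=3.7,interpolation=0))
E
```

```text
False [0.4629 0.1486 0.0325] [-0.6709  0.2448 -0.2604] 18.2667
```

View pics/10s.png

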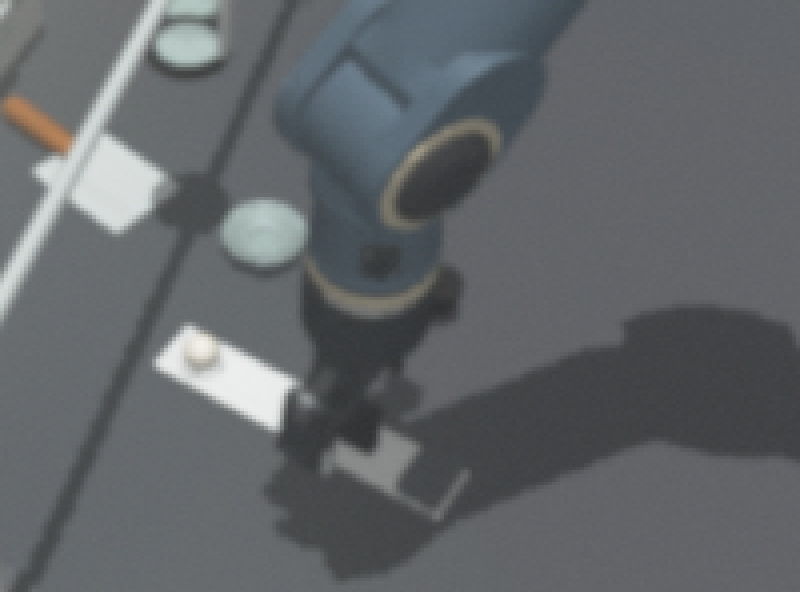

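View pics/10t.png

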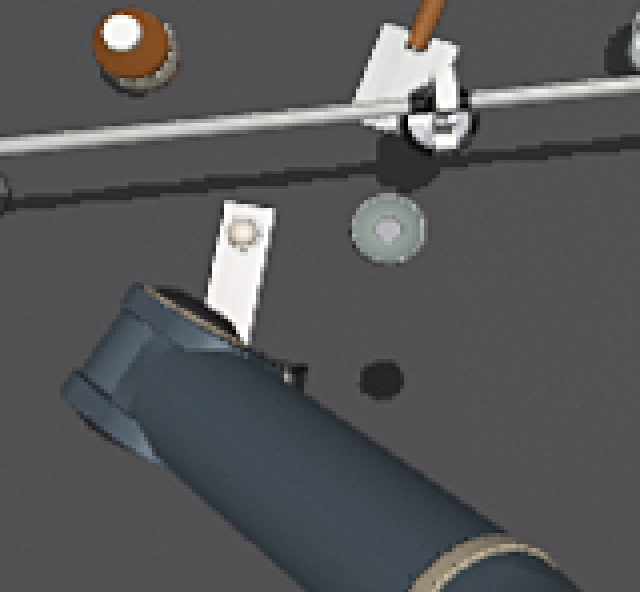

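The fingers straddle the handle and the ball is in its pocket at crop (200,348). Next I grip and lift.

```bash
python3 - <<'E'
from h import *
from plant import robot
np.set_printoptions(precision=4,suppress=True)
robot.grip(0.0,80);s=robot.sense();print(s['opening'],s['wrist_force'],s['tcp_pos'])
p=s['tcp_pos']
robot.move_straight([p[0],p[1],.108],vel=.06)
robot.sleep(.3)
s=robot.sense();print(s['tcp_pos'],s['tcp_rot'],s['wrist_force'],s['torque'],s['t'])
for n in('side','top'):
    f=robot.grab_frame(n);np.savez('f11_'+n,**f)
cv2.imwrite('pics/11s.png',cv2.resize(load('side','f11')['image'][180:340,260:460,::-1],None,fx=4,fy=3.7,interpolation=0))
f=load('top','f11');P=cloud(f)
m=(f['image'].min(2)>150)&(P[...,2]>.05)&(P[...,2]<.13)&(P[...,1]>.06)&(P[...,1]<.2)&(P[...,0]>.45)&(P[...,0]<.63)
v,u=np.nonzero(m);Q=P[v,u];Q=Q[Q[:,2]<.095];A=np.c_[Q[:,:2]-[.52,.135],np.ones(len(Q))];print('plane',np.linalg.lstsq(A,Q[:,2],rcond=None)[0],len(Q))
E
```

```text
0.13132893086555075 [-0.0489  1.1596  2.9191] [0.4627 0.1489 0.0322]
[0.4626 0.1489 0.1079] [-3.1413  0.0001  1.3877] [ 0.1993 -0.7165 -2.6034] [ 0.049  -0.0216  0.02  ] 20.75
plane [ 0.0048 -0.0106  0.0802] 405
```

View pics/11s.png

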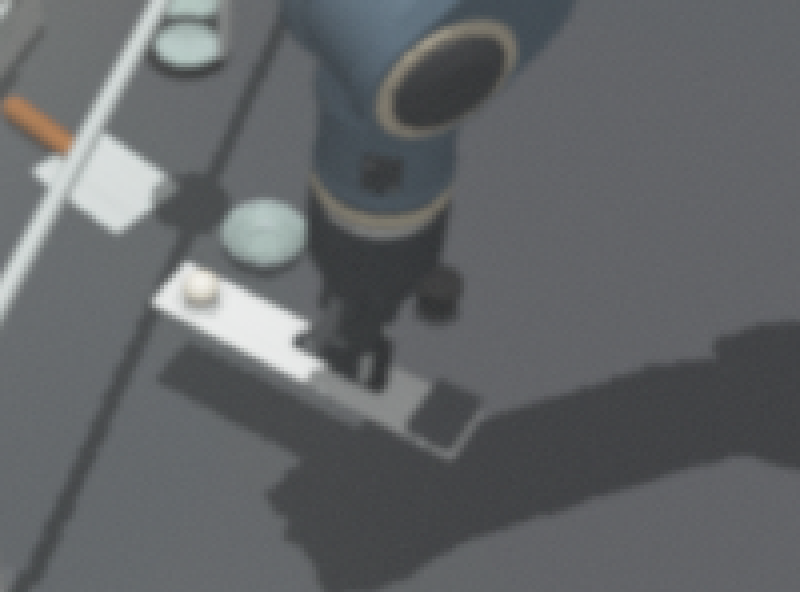

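The tray is level to within about 0.7°, with the ball in its pocket at (200,288). Now I carry it under the lens, low first and then up.

```bash
python3 - <<'E'
from h import *
from plant import robot
np.set_printoptions(precision=4,suppress=True)
a=np.radians(-10.5);L=np.array([.649,-.0247]);H=L-.115*np.array([np.cos(a),np.sin(a)]);print(H)
r=robot.move_straight([H[0],H[1],.108],vel=.09,contact_N=10);print(r)
if not r: r=robot.move_straight([H[0],H[1],.128],vel=.04,contact_N=10)
robot.sleep(.5)
s=robot.sense();print(r,s['tcp_pos'],s['tcp_rot'],s['wrist_force'],s['t'])
for n in('side','top'):
    f=robot.grab_frame(n);np.savez('f12_'+n,**f)
cv2.imwrite('pics/12s.png',cv2.resize(load('side','f12')['image'][130:270,260:420,::-1],None,fx=5,fy=4.2,interpolation=0))
cv2.imwrite('pics/12t.png',cv2.resize(load('top','f12')['image'][140:240,270:390,::-1],None,fx=6,fy=6,interpolation=0))
E
```

```text
[ 0.5359 -0.0037]
False
False [ 0.5359 -0.0037  0.1279] [-3.1414 -0.      1.3876] [-0.5944 -0.3978 -3.0112] 24.0333
```

View pics/12s.png

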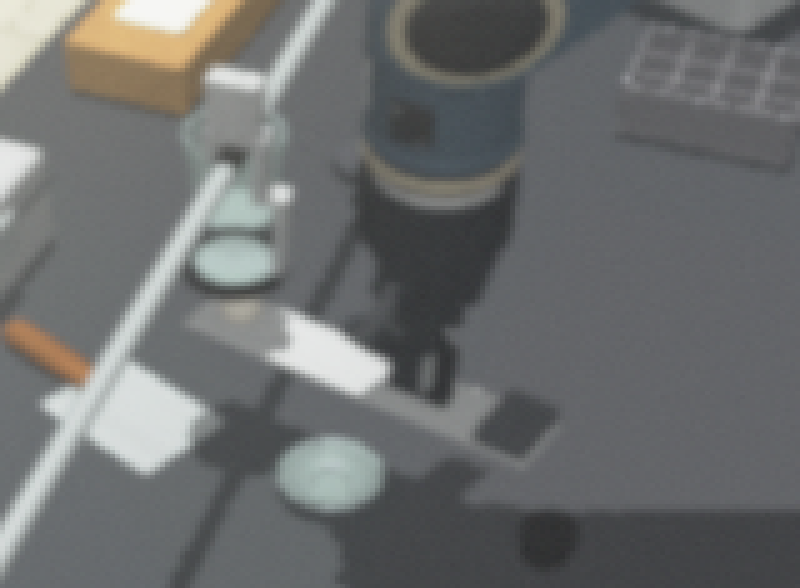

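View pics/12t.png

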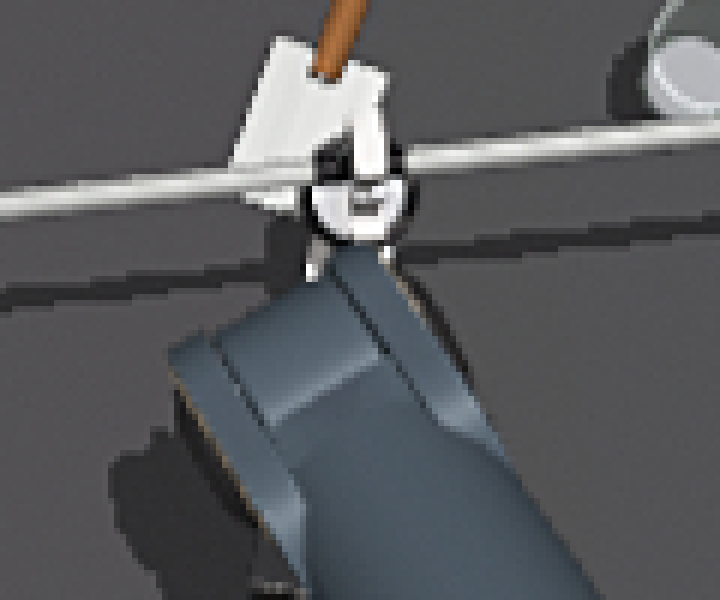

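```bash
python3 - <<'E'
from h import *
np.set_printoptions(precision=4,suppress=True)
s=load('side','f12');f=load('top','f12')
print('lens in side',proj(s,[[.649,-.0247,.151]]),'ball exp',proj(s,[[.649,-.0247,.113]]))
a=np.radians(-10.5);x=np.array([np.cos(a),np.sin(a)]);y=np.array([-x[1],x[0]]);H=np.array([.5359,-.0037])
cs=np.array([[*(H+.14*x+k*.02*y),.101] for k in(1,-1)]);print('exp far corners side',(proj(s,cs)-[260,130])*[5,4.2])
m=np.zeros((400,640),np.uint8);im=s['image'].astype(int)
m[184:202,290:325]=((im[...,1]>120)&(im[...,1]-im[...,0]>8))[184:202,290:325]
c=max(cv2.findContours(m,0,2)[0],key=cv2.contourArea);e=cv2.fitEllipse(c);print(e[0])
cv2.imwrite('pics/13s.png',cv2.resize(s['image'][175:215,290:340,::-1],None,fx=14,fy=14,interpolation=0))
print(((proj(s,[[.649,-.0247,.113],[.649,-.0247,.151]])-[290,175]+.5)*14), ((proj(s,cs)-[290,175]+.5)*14))
# top: tray edges vs v rows
for v in range(180,186): print(v,f['image'][v,316:342].max(1))
print('exp edges', [(proj(f,[[*(H+d*x+k*.02*y),.101]])[0]) for d in(.07,.09) for k in(1,-1)])
P=cloud(s);v,u=np.nonzero((P[...,2]>.09)&(P[...,2]<.11)&(P[...,0]>.5)&(P[...,0]<.7)&(abs(P[...,1])<.08)&(im.min(2)>100))
Q=P[v,u];A=np.c_[Q[:,:2]-[.6,-.015],np.ones(len(Q))];print('plane',np.linalg.lstsq(A,Q[:,2],rcond=None)[0],len(Q))
E
```

```text
lens in side [[307.5325 192.0962]] ball exp [[307.7032 201.8286]]
exp far corners side [[180.7829 317.232 ]
 [222.2623 280.7288]]
(306.4068908691406, 191.0767059326172)
[[254.8454 382.6006]
 [252.4548 246.347 ]] [[ 93.192  434.4401]
 [209.3344 312.7628]]
180 [ 47  49  49  49  42  58 133 128  74  17   6   9  39 105  87  80  63  32
  60  44  73  69  65  65  65  65]
181 [ 48  49  49  48  42  90 143 149 137  67  45  55  66  68  72  72  66 101
 251 129  57  49  45  46  44  45]
182 [ 47  49  49  47  36 105 142 147 126  75  65  73  77  80  85  85  80 185
 255 131  35  45  46  48  48  48]
183 [ 49  47  49  44  32 142 144 130  79  67  75  79  83  85  88  91  89 153
 179  81  37  46  44  45  44  44]
184 [ 50  49  50  46  16 255 177 118  55  53  79  86  88  90  91  93  95 101
 118  68  34  71  78  75  74  75]
185 [ 46  49  47  43  27 255 210 100  61  41  82  92  91  93  95  96  98 101
 110  91  45  58  77  89  89  87]
exp edges [array([319.2768, 188.5817]), array([332.4771, 190.9209]), array([320.4499, 182.0337]), array([333.632 , 184.3659])]
plane [ 0.0002 -0.0096  0.1014] 598
```

View pics/13s.png

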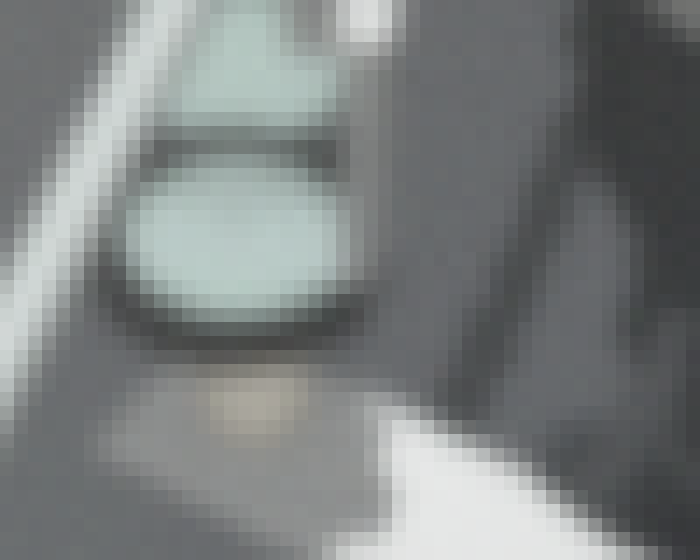

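The side view puts ball and lens within about 1 mm of each other (columns 253 and 249 in the crop). The tray plate is level at z=0.101. One last stillness check, then I hand in.

```bash
python3 - <<'E'
from h import *
from plant import robot
robot.sleep(.5)
s=robot.sense();print(s['tcp_pos'],np.abs(s['joint_velocities']).max(),s['wrist_force'],s['opening'],s['t'])
a=load('side','f12')['image'].astype(int);f=robot.grab_frame('side');print('diff px',(abs(f['image'].astype(int)-a).max(2)>40).sum())
t0=load('top','f8')['image'].astype(int);b=robot.grab_frame('top')['image'].astype(int);d=(abs(t0-b).max(2)>60)
print('beyond-rail change',d[120:165].sum(),'jar/left',d[215:245,180:212].sum(),'tipbox',d[205:255,445:485].sum())
robot.close_job()
E
```

```text
[ 0.53592952 -0.00377316  0.12799691] 0.0036754673577347433 [ 0.1103953  -0.38785176 -3.06413178] 0.13032496230073312 24.6333
diff px 0
beyond-rail change 0 jar/left 0 tipbox 0
the job is handed in; nothing more can be done
```

I hung the magnifier on the rail about 10 cm to the right of the band, slid it onto the band while hooked, and let it go. I then lifted the tray by its handle and held it under the lens. The job was handed in at 24.6 s, with the tray still held up.

Last checks:
- **Magnifier:** it hangs level on the band, within about 2 mm of the band's middle.
- **Ball and lens:** the ball is in its pocket and within about 1 mm of the lens axis in the side view. In the top view the lens hides the ball, and the tray's visible edges agreed within about 1 mm.
- **Height:** by calculation the ball's centre is 33 mm below the lens ring's underside, and its top about 21 mm below. "About 3 cm below the glass" could mean either, so I set the height between the two readings.
- **Tray:** level within about 0.6°, still, and touching nothing.
- **Bystanders:** before/after pictures showed no change in the strip beyond the rail, the jar or the tipbox. I only saw the dish and stopper standing in the last side view, with no before/after comparison.

Two measurements disagreed slightly. The two cameras differ by about 2–3 mm in y, within their calibration. The fit to the glass in the side view was also off by about 1 pixel, which I put down to the stem hiding part of it.

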